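# Clamp a glazed tile and hold the glaze gauge on its marked spot

## Task

Press the hinged clamp frame down over the glazed tile by its red tab until the catch holds it fully shut. Then take the orange glaze gauge out of its wooden stand and hold it square to the sloping tile, its brass tip on the blue ringed spot, pressed gently so that the spring tip is about half-way in, never jammed hard against the glaze. Finish while holding the gauge there, without letting go, and leave the jar, the rubber bulb and the clay pot where they are.

Things in the scene. Friction and masses are not known exactly. Their poses are not given: they have to be found in the camera images.
- frame_tab (a point): centre of the top face of the red press tab (44 mm wide, 36 mm long, 8 mm thick) on the front edge of the aluminium clamp frame. x points from the tab to the hinge in the frame's plane, y along the hinge, z out of the frame's upper face. When the frame is shut, it is parallel to the tile, 10 mm proud of its face, and this point is about 41 mm above the table
- frame_hinge (a point): centre of the frame's hinge line, at the far upper edge of a sloped plywood easel (160 x 170 mm, fixed to the table); axes as frame_tab. The front swings up about +y as it opens. frame_tab lies 152 mm from it along -x and 4 mm along +z. The frame is 130 mm wide, its bars 18 mm wide and 8 mm thick, its window 94 mm wide and 88 mm long
- frame (a joint): opening angle of the clamp frame in rad: 0 fully shut (parallel to the tile), starts 0.45 to 0.9. Friction holds it wherever it is left; pressing the tab takes about 1 N until about 0.06 rad, where spring-ball catches at both sides resist (about 6 N in all at the tab); past them it snaps down and they hold it shut
- spot (a point): blue dot in a white and blue ring (20 mm across) on the upper face of the white glazed tile (100 x 100 x 8 mm, fixed on the easel), seen through the frame's window; 10 mm down-slope (towards the robot) and 16 mm left of the tile's centre. The face slopes 20 degrees, rising away from the robot: z is its outward normal, x points up the slope, y along the level edge
- gauge_grip (a point): centre of the gauge's orange square handle (24 x 24 mm, 84 mm high, flat sides along its x and y, green display on one side); z along the gauge, away from the tip. A black collar (36 mm across, underside 48 mm below this point) lies below the handle; under it a steel nose 18 mm across reaches 40 mm lower, then the brass tip. About 0.17 kg
- tip_point (a point): end of the gauge's brass ball tip (8 mm ball); on the gauge's axis, 104 mm from gauge_grip along -z when the spring is out; z along the gauge as for gauge_grip
- gauge_tip (a joint): how far the spring tip is pushed into the nose, in m: 0 fully out, 0.010 fully in; spring 350 N/m with 0.7 N preload, so about 2.5 N at 0.005
- stand: dark wooden block, 90 mm x 90 mm x 70 mm high, fixed to the table; origin at the centre of its underside. The gauge stands upright in its 25 mm through hole, its collar resting on the top face, the tip clear of the table. Lift the gauge straight up 60 mm to free it
- jar: glass jar of glaze with a white lid, 64 mm across, 85 mm high, loose; origin at the centre of its underside; to be left alone
- bulb: pear-shaped terracotta-coloured rubber slip bulb, 66 mm across, 98 mm high, loose; origin at the centre of its underside; to be left alone
- pot: small terracotta pot, 72 mm across, 75 mm high, loose; origin at the centre of its underside; to be left alone

How it is judged:
On the way, in this order (a step that is already met when the one before it is completed fails the run):
1. the clamp frame is shut, held by its catch, with the gauge still in its stand and nothing pressing the frame (value of joint frame below 0.04 rad and contact force between each of the arm, the fingers and frame below 0.2 N and distance of gauge_grip from where it was at the start of the episode below 0.02 m), for 0.2 s.
2. the gauge is lifted clear of its stand in the gripper (z of tip_point in the frame of stand above 0.072 m and contact force between the fingers and gauge above 2 N), for 0.2 s.
At the end, for the whole second after the job is handed in: For the last second the frame is shut (under 0.04 rad), the gripper holds the gauge still, clear of stand and frame, its tip within 6 mm of the spot's centre, its axis within 0.13 rad of square to the tile, the spring tip 2 to 8 mm in, pressing the tile with 0.7 to 6 N (value of joint frame below 0.04 rad and contact force between the fingers and gauge above 2 N and contact force between gauge and stand below 0.1 N and contact force between gauge and frame below 0.1 N and distance between tip_point and spot below 0.006 m and angle between the z axis of tip_point and the z axis of spot, either way round below 0.13 rad and value of joint gauge_tip between 0.002 and 0.008 m and contact force between gauge and tile between 0.7 and 6 N and linear speed of gauge below 0.02 m/s); the arm keeps its last pose, push and grip.
It fails at once if the gauge is jammed against the tile (over 12 N) (contact force between gauge and tile above 12 N).
It fails at once if the jar, bulb or pot is disturbed (distance of any of jar, bulb, pot from where it was at the start of the episode above 0.015 m).
It also fails if it takes over 51 s, if anything falls off the work surface, if the arm or the gripper's body presses on something with over 40 N, if the wrist force passes 120 N, or if a joint passes its speed limit or range.

## Robot

A 6-joint arm with a two-finger parallel gripper is mounted at the origin on the work surface. World frame = base frame: x ahead of the robot, y to its left, z up, the work surface at z = 0. Lengths are in m, angles in rad, forces in N, time in s.
With the tool pointing down it reaches from about 0.4 to 0.825 m from the base axis. Payload 7 kg.
Tool frame: the origin (TCP) lies on the mounting face of the last link; the fingertips stand arm.tcp_to_tips ahead of it and the grasp point (between the pads) lies 159 mm ahead of it (arm.tcp_to_tips is the distance from the TCP to the fingertips, in m); z points along the fingers, y is the direction in which the jaws open and shut (so a half turn about z gives the same grasp; the last joint's range is limited). The gripper opens to 88 mm and grips with 3 to 60 N. Pads are 19 mm wide; open, the fingers measure 130 mm over their backs; the gripper's body (78 mm by 193 mm) begins 47 mm behind the grasp point.
Start: joints at [1.493, 0.359, 0.012, 0, -1.224, -0.288], TCP at [0.241, 0.63, 0.405] pointing down, gripper open.
Joint ranges: [-3.07, 3.07], [-1.43, 2.12], [-1.02, 1.25], [-3.03, 1.67], [-3.05, -0], [-3.03, 3.03]. Speed limits (rad/s): [2.39, 2.39, 3.01, 3.14, 3.14, 3.14].

## Interface

Orientations are given as [roll, pitch, yaw] about the fixed x, y, z axes, in that order (R = Rz(yaw) Ry(pitch) Rx(roll)).
In Python, from station import arm, cams, job_done, finder gives the robot as it stands.
- The arm moves only by the tool play_rows, never from a script. Its argument "targets" is a list that holds one entry, the list of rows, each a list of 4 numbers: the shift along the tool's x, y, z in m, then the turn about the tool's z in degrees. A call has 1 to 5 rows; each row is the pose to reach, as a shift and turn from the pose commanded when the call began, along the tool's axes at that moment; what a row does not reach only later rows make up. A row lasts 1/8 s, in which the tool goes at most 62.5 mm and 10.7 degrees, less where a joint would pass 70% of its speed; a pose out of reach is approached as far as the arm can. A call with a gripper value outside its range is refused whole. "grip" is the closure in counts, from 0 (fully open) to 255 (shut), set as the call begins (left out, the last holds). The fingers move at their own pace and stop on an object; "newtons" is the grip in N (left out, the last holds). Time passes only in rows, so rows that repeat a pose let the fingers close. It gives the time, the measured TCP pose, the force and the opening at its end, in the units of the state.
- arm.get_state(): the state, without advancing time (a new reading comes with each control period).
- cams.grab_frame(name): name is "side" or "top" or "wrist"; returns (picture, depth): 400x640x3 uint8, red, green, blue; 400x640 float32, m along the optical axis (not along the pixel's ray), 0 where there is no reading.
- cams.camera_params(name): a dict with "intrinsics" (3x3 intrinsics, pixels), "position" and "attitude" of the camera in the world. Camera axes: x right, y down, z forward; pixel columns grow to the right and rows downward; lengths in m; the calibration is good to about 2 mm. A picture is of the moment at which its call begins: read the wrist's pose just before it. camera_params takes no time and is no camera call; for the wrist camera it gives the pose at the moment of the call.
- job_done(): hands the job in, once; it reports no verdict.
Trained networks look in the newest picture that a camera, given by its name, has taken for a name from the list of things; names that differ only in an ending like _2 or _b are one class to them, and where a whole thing is asked for, a point or a joint stands for the part that bears it (a point fixed in the world has none). Each returns a list of dicts, best first, with "score" (0 to 1); they miss things now and then, are a little off and sometimes report something else, mostly with a low value. They report only what shows in the picture. A call takes as long as a camera call.
- finder.find_in(camera, query): "xyz" ([x, y, z] in m, in world coordinates, good to about 4 mm: the middle of the surface that is visible of it).
- finder.masks_of(camera, query): "mask" (400x640 bool, what is visible of it).
The state is a dict: "t": time; "q": joint angles; "qd": joint speeds; "joint_efforts": joint torques, N m; "eef_pos": TCP position; "ee_rot": TCP orientation; "force": force on the tool from outside, world axes, zero at the start; "moment": the same for the moment, N m; "width": finger opening in m.
Only numpy, scipy, OpenCV 4.12 (cv2) and the standard library are available. Lean on these libraries where they do the work, as an engineer would, in place of code of your own. Each camera call takes 0.05 s, during which the arm holds its last target. There are 200 camera calls.

## Working session

There is one attempt and no reset: what is moved stays moved. The work goes in short steps, Python scripts to look and compute and a tool call to move; the robot and the scene stay as the last step left them, time stands still between calls to the robot, and variables do not carry over. Pictures are saved under pics/ and viewed, about 8 in all and at most 12, crops included, and the job is handed in when it is done.

Besides the shell and the picture viewer there is one more tool, called as a command line: name --argument value ..., lists and objects as JSON in quotes. play_rows: Moves the arm, as the interface text tells. Its arguments: {"type":"object","properties":{"targets":{"type":"array","items":{"type":"array","items":{"type":"array","items":{"type":"number"}}}},"grip":{"type":"number"},"newtons":{"type":"number"}},"required":["targets"]}

```bash
ls; mkdir -p pics; cat > h.py <<'E'
import numpy as np, cv2
from scipy.spatial.transform import Rotation as R
from station import arm, cams, job_done, finder
def cam(n):
    p=cams.camera_params(n); A=np.array(p["attitude"],float)
    Rm=A if A.shape==(3,3) else (R.from_euler('xyz',A).as_matrix() if A.size==3 else R.from_quat(A).as_matrix())
    return np.array(p["intrinsics"]),np.array(p["position"]),Rm
def cloud(n,d):
    K,t,Rm=cam(n); v,u=np.mgrid[:400,:640]
    P=np.stack([(u-K[0,2])/K[0,0]*d,(v-K[1,2])/K[1,1]*d,d],-1)
    return P@Rm.T+t
def tool():
    s=arm.get_state(); return s,np.array(s["eef_pos"]),R.from_euler('xyz',s["ee_rot"]).as_matrix()
def save(n,im): cv2.imwrite('pics/'+n,cv2.cvtColor(im,cv2.COLOR_RGB2BGR))
E
python3 - <<'E'
from h import *
s=arm.get_state(); print(s, arm.tcp_to_tips)
for n in("side","top"):
    im,d=cams.grab_frame(n); p=cams.camera_params(n); print(n,p)
    save(n+'0.png',im); np.savez('/tmp/'+n+'0.npz',im=im,d=d)
    for q in("frame_tab","spot","gauge_grip","stand","jar","bulb","pot","frame"):
        try: print(q,[(np.round(r["xyz"],4).tolist(),round(r["score"],2)) for r in finder.find_in(n,q)[:3]])
        except Exception as e: print(q,e)
E
```

```text
pics
{'t': 0.0, 'q': array([ 1.49313527e+00,  3.59367253e-01,  1.10943142e-02, -3.43609502e-04,
       -1.22410416e+00, -2.88090459e-01]), 'qd': array([-2.60623584e-03, -5.89095198e-04,  8.38659488e-04, -7.17708778e-04,
        8.26274446e-04,  7.48623016e-05]), 'joint_efforts': array([-2.44351533e-03, -5.82718885e+01,  2.93060392e+01,  6.99701026e+00,
        7.04320759e-03, -1.61723692e-04]), 'eef_pos': array([0.24135371, 0.63017488, 0.40375176]), 'ee_rot': array([ 3.13998524e+00, -1.39467505e-04, -3.65868411e-01]), 'force': array([ 0.09820849,  0.12665426, -0.20280878]), 'moment': array([-0.03793984,  0.02287394, -0.0192496 ]), 'width': 0.0873894913194536} 0.1781
side {'intrinsics': array([[511.57769996,   0.        , 323.82890511],
       [  0.        , 511.57769996, 201.36667902],
       [  0.        ,   0.        ,   1.        ]]), 'position': array([ 0.12757858, -0.98807786,  1.12805354]), 'attitude': array([-2.33789487, -0.00458418, -0.4049406 ])}
frame_tab [([0.5964, 0.2103, 0.1351], 0.77)]
spot [([0.6107, 0.2097, 0.0693], 0.62)]
gauge_grip [([0.5922, -0.1796, 0.1198], 0.65)
[... 208 characters left out ...]
6012, 0.209, 0.1347], 0.59)]
top {'intrinsics': array([[445.7808294 ,   0.        , 314.40401853],
       [  0.        , 445.7808294 , 205.04682002],
       [  0.        ,   0.        ,   1.        ]]), 'position': array([ 4.14077256e-01, -3.32400835e-04,  1.38484253e+00]), 'attitude': array([-3.02096078,  0.0074227 , -1.54250055])}
frame_tab [([0.595, 0.2175, 0.1396], 0.81), ([0.5897, -0.1662, 0.0671], 0.39)]
spot [([0.6254, 0.2211, 0.0694], 0.83)]
gauge_grip [([0.5907, -0.165, 0.1531], 0.45)]
stand [([0.5896, -0.1658, 0.0682], 0.82)]
jar [([0.4076, 0.421, 0.0879], 0.55)]
bulb [([0.4291, -0.4409, 0.0514], 0.55)]
pot [([0.6954, -0.0107, 0.027], 0.56)]
frame [([0.5985, 0.2194, 0.1388], 0.66)]
```

```bash
python3 - <<'E'
from h import *
a=np.load('/tmp/side0.npz');b=np.load('/tmp/top0.npz')
A=a['im'][60:360,120:520];B=b['im'][60:360,120:520]
save('both0.png',cv2.resize(np.vstack([A,B]),None,fx=1,fy=1))
for n,z in(('side',a),('top',b)):
    im=z['im'];P=cloud(n,z['d']);hsv=cv2.cvtColor(im,cv2.COLOR_RGB2HSV).astype(int)
    H,S,V=hsv[...,0],hsv[...,1],hsv[...,2];ok=z['d']>0
    near=(np.hypot(P[...,0]-.65,P[...,1]-.21)<.2)&ok
    def fit(m,l):
        Q=P[m]
        if len(Q)<8: print(n,l,len(Q));return
        c=np.median(Q,0);Q=Q[np.linalg.norm(Q-c,axis=1)<.12];c=Q.mean(0);u,s,vt=np.linalg.svd(Q-c,full_matrices=False)
        print(n,l,len(Q),c.round(4),'normal',(vt[2]*np.sign(vt[2][2])).round(3),'long',vt[0].round(3),'thick',s/np.sqrt(len(Q)))
    fit(near&((H<8)|(H>172))&(S>150)&(V>80),'red')
    fit(near&(H>95)&(H<130)&(S>120),'blue')
    g=(np.hypot(P[...,0]-.59,P[...,1]+.17)<.08)&ok
    fit(g&(H>5)&(H<22)&(S>150)&(P[...,2]>.085),'orange')
    top=g&(abs(P[...,2]-.07)<.006); fit(top,'standtop')
    m=top.astype(np.uint8); c=P[top][:,:2].astype(np.float32); print(cv2.minAreaRect(c))
    o=g&(P[...,2]>.15); Q=P[o]; print('gtop',len(Q),Q.mean(0),Q[:,2].max(), cv2.minAreaRect(Q[:,:2].astype(np.float32)))
E
```

```text
side red 353 [0.7862 0.1078 0.0108] normal [0.    0.008 1.   ] long [-0.622 -0.783  0.007] thick [0.0286269  0.01809435 0.00279665]
side blue 0
side orange 228 [ 0.5908 -0.1789  0.1279] normal [-0.415 -0.909  0.046] long [-0.03  -0.037 -0.999] thick [0.02470662 0.00790831 0.00534374]
side standtop 665 [ 0.5904 -0.1806  0.0692] normal [-0.001 -0.002  1.   ] long [-0.888  0.461  0.   ] thick [0.02968784 0.0235529  0.0024175 ]
((0.5954583287239075, -0.1715545356273651), (0.09548769891262054, 0.09343407303094864), 17.615562438964844)
gtop 86 [ 0.59354007 -0.17558376  0.15926981] 0.16704452867233976 ((0.5953051447868347, -0.17319637537002563), (0.02678043767809868, 0.02620862051844597), 35.45606994628906)
top red 544 [0.7882 0.1097 0.0105] normal [0.008 0.002 1.   ] long [-0.604 -0.797  0.007] thick [0.0281839  0.0178798  0.00291755]
top blue 0
top orange 100 [ 0.5906 -0.168   0.1424] normal [-0.757  0.631  0.168] long [-0.114  0.125 -0.986] thick [0.02460665 0.00765542 0.00662234]
top standtop 754 [ 0.5923 -0.1705  0.0691] normal [ 0.003 -0.004  1.   ] long [-0.623 -0.783 -0.001] thick [0.02800652 0.0274553  0.00253311]
((0.5940751433372498, -0.1716180145740509), (0.09029442071914673, 0.09066328406333923), 17.85809898376465)
gtop 76 [ 0.59340886 -0.17073176  0.16039726] 0.16746672788758143 ((0.5941515564918518, -0.17167921364307404), (0.023331312462687492, 0.02419530600309372), 32.75496292114258)
```

View pics/both0.png

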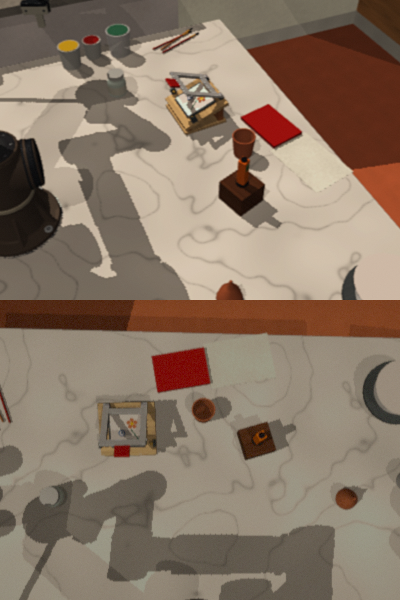

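```bash
python3 - <<'E'
from h import *
b=np.load('/tmp/top0.npz');a=np.load('/tmp/side0.npz')
for n,z in(('top',b),('side',a)):
    im=z['im'];P=cloud(n,z['d']);hsv=cv2.cvtColor(im,cv2.COLOR_RGB2HSV).astype(int)
    H,S,V=hsv[...,0],hsv[...,1],hsv[...,2]
    m=((H<8)|(H>172))&(S>150)&(V>60)&(abs(P[...,0]-.595)<.05)&(abs(P[...,1]-.215)<.05)&(P[...,2]>.08)
    Q=P[m];c=Q.mean(0);u,s,vt=np.linalg.svd(Q-c,full_matrices=False);print(n,'tab',len(Q),c,vt,cv2.minAreaRect(Q[:,:2].astype(np.float32)))
    # frame plane : grey, high z
    box=(abs(P[...,0]-.66)<.1)&(abs(P[...,1]-.21)<.1)
    m=box&(S<60)&(P[...,2]>.09);Q=P[m]
    for k in range(8):
        c=np.median(Q,0) if k==0 else Q.mean(0);u,s,vt=np.linalg.svd(Q-c,full_matrices=False);r=abs((Q-c)@vt[2]);Q=Q[r<max(.004,2*np.median(r))]
    nn=vt[2]*np.sign(vt[2][2]);print('frame',len(Q),c,nn,np.degrees(np.arccos(nn[2])),np.degrees(np.arctan2(nn[1],nn[0])))
    # easel: plywood outline
    v,u=np.where(box&(P[...,2]>.02));print(u.min(),u.max(),v.min(),v.max())
    Q=P[box&(P[...,2]>.012)];print('easel',cv2.minAreaRect(Q[:,:2].astype(np.float32)))
    save(n+'_e.png',cv2.resize(im[v.min()-4:v.max()+5,u.min()-4:u.max()+5],None,fx=5,fy=5,interpolation=cv2.INTER_CUBIC))
A=cv2.imread('pics/top_e.png');B=cv2.imread('pics/side_e.png');h=max(len(A),len(B))
f=lambda x:cv2.copyMakeBorder(x,0,h-len(x),0,0,0);cv2.imwrite('pics/e.png',np.hstack([f(A),f(B)]));print(h,A.shape,B.shape)
E
```

```text
top tab 63 [0.55028582 0.21549552 0.15678695] [[-0.02421398  0.99810363 -0.05659356]
 [ 0.86377184 -0.00761237 -0.50382563]
 [ 0.503301    0.06108354  0.86194948]] ((0.5502666234970093, 0.2154814600944519), (0.009578869678080082, 0.043393172323703766), 1.5012937784194946)
frame 784 [0.62084705 0.21732314 0.12713057] [0.38360421 0.0223029  0.92322824] 22.597312118284055 3.327453462156374
217 276 162 209
easel ((0.6592298746109009, 0.21078529953956604), (0.19831721484661102, 0.1913890391588211), 0.005935756955295801)
side tab 26 [0.55066095 0.21283188 0.15664667] [[-0.02480076 -0.99931483  0.02747365]
 [ 0.8355804  -0.03580861 -0.5481999 ]
 [-0.54880808 -0.00936067 -0.83589597]] ((0.5518477559089661, 0.2125854343175888), (0.04113272577524185, 0.01180086750537157), 87.7872314453125)
frame 411 [0.6198462  0.21194366 0.12779875] [0.38855566 0.0167668  0.92127269] 22.887144268250655 2.4708716583275763
290 348 132 189
easel ((0.6589807271957397, 0.21081219613552094), (0.18757264316082, 0.1979290097951889), 89.97570037841797)
330 (280, 340, 3) (330, 335, 3)
```

View pics/e.png

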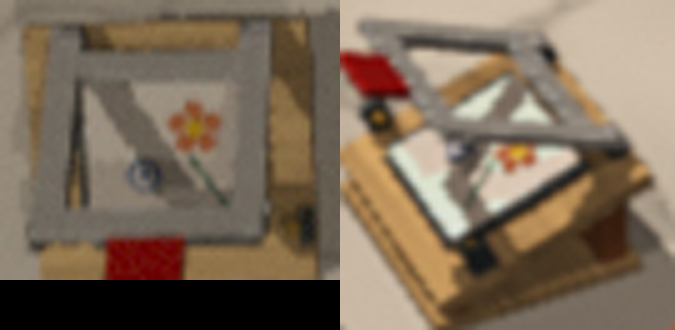

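```bash
python3 - <<'E'
from h import *
for n in('top','side'):
    z=np.load(f'/tmp/{n}0.npz');im=z['im'];P=cloud(n,z['d']);hsv=cv2.cvtColor(im,cv2.COLOR_RGB2HSV).astype(int)
    H,S,V=hsv[...,0],hsv[...,1],hsv[...,2]
    m=((H<8)|(H>172))&(S>150)&(V>40)&(abs(P[...,0]-.55)<.08)&(abs(P[...,1]-.215)<.05)&(P[...,2]>.1)
    m=cv2.erode(m.astype(np.uint8),np.ones((3,3)))>0
    Q=P[m];print(n,'tab',len(Q),Q.mean(0),Q.min(0),Q.max(0))
    K,t,Rm=cam(n)
    # spot by blue pixels in tile region
    box=(abs(P[...,0]-.62)<.06)&(abs(P[...,1]-.22)<.06)&(P[...,2]<.095)&(P[...,2]>.04)
    B=im.astype(int);w=(B[...,2]-B[...,0]); w=np.where(box,w,-99)
    idx=np.argsort(w.ravel())[-8:];print(w.ravel()[idx],P.reshape(-1,3)[idx].mean(0),P.reshape(-1,3)[idx].std(0))
    # tile plane around
    tm=box&(S<70)&(P[...,2]<.09);Q=P[tm]
    for k in range(8):
        c=Q.mean(0);_,s,vt=np.linalg.svd(Q-c,full_matrices=False);r=abs((Q-c)@vt[2]);Q=Q[r<max(.003,2*np.median(r))]
    print('tile',len(Q),c,vt[2])
s,p,T=tool()
for tgt in([.5339,.215,.36],):print(T.T@(np.array(tgt)-p))
E
```

```text
top tab 118 [0.54012628 0.21520136 0.16084884] [0.52793534 0.19704473 0.1501919 ] [0.55236883 0.2344045  0.16899596]
[4 5 5 5 7 8 9 9] [0.60754608 0.23276106 0.06729243] [0.00372786 0.00626646 0.00182543]
tile 494 [0.61840765 0.22777552 0.06970695] [-0.33668105 -0.00599415  0.94159967]
side tab 38 [0.5395879  0.20995782 0.16198772] [0.52866166 0.1943413  0.15394842] [0.55050848 0.22521469 0.168683  ]
[0 1 1 1 2 5 5 6] [0.59885591 0.19970662 0.0637749 ] [0.01934251 0.02788722 0.0069818 ]
tile 397 [0.60757287 0.2107895  0.0649871 ] [ 0.33894371  0.01787358 -0.94063686]
[0.42166281 0.28324668 0.04464499]
```

play_rows --targets '[[[0.05,0.033,0,-5],[0.1,0.066,0,-10],[0.15,0.1,0,-15],[0.2,0.133,0,-20],[0.25,0.166,0,-22]]]' --grip 255 --newtons 20

```text
t: 1.52
eef_pos: [0.4163, 0.3842, 0.405]
ee_rot: [-3.141, -0.0, 0.021]
force: [0.9, 0.8, 0.1]
width: 0.0431
```

```bash
python3 - <<'E'
from h import *
s,p,T=tool();print(s['t'],p,s['ee_rot'],s['width'])
for tgt in([.535,.214,.36],):print(T.T@(np.array(tgt)-p))
im,d=cams.grab_frame('wrist');save('w1.png',im);np.savez('/tmp/w1.npz',im=im,d=d)
E
```

```text
1.525 [0.41632512 0.38417476 0.40504227] [-3.14102835e+00 -4.94146175e-04  2.05052569e-02] 0.04310330850522779
[0.11513842 0.17259769 0.04500179]
```

play_rows --targets '[[[0.029,0.043,0.01,0],[0.058,0.086,0.02,0],[0.087,0.13,0.03,0],[0.115,0.172,0.045,0],[0.115,0.172,0.045,0]]]'

```text
t: 2.2
eef_pos: [0.5346, 0.2132, 0.3583]
ee_rot: [3.14, 0.002, 0.014]
force: [-0.1, 0.9, 0.1]
width: 0.0002
```

```bash
python3 - <<'E'
from h import *
s,p,T=tool();print(s['t'],p,s['ee_rot'],s['width'],s['force'])
im,d=cams.grab_frame('wrist');save('w2.png',im);np.savez('/tmp/w2.npz',im=im,d=d)
E
```

```text
2.2 [0.53460853 0.21324319 0.35827834] [3.13997689e+00 2.04684203e-03 1.39483090e-02] 0.00018355331106912996 [-0.05309549  0.9496999   0.13460305]
```

View pics/w2.png

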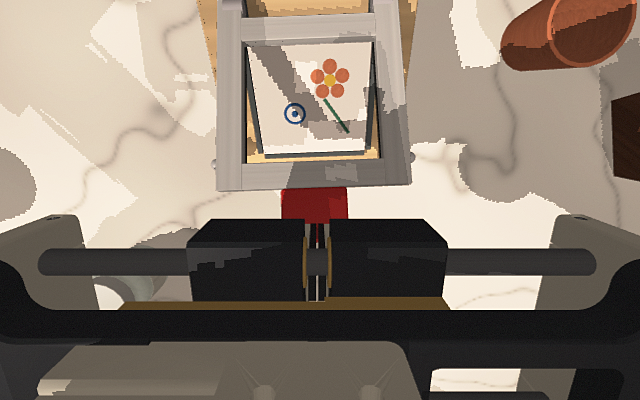

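play_rows --targets '[[[0,0,0.025,0],[0,0,0.05,0],[0,0,0.075,0],[0,0,0.1,0],[0,0,0.118,0]]]'

```text
t: 2.88
eef_pos: [0.5336, 0.2175, 0.2418]
ee_rot: [-3.141, -0.002, 0.02]
force: [4.1, -2.5, 14.3]
width: 0.0006
```

play_rows --targets '[[[0,0,0.004,0],[0,0,0.008,0],[0,0,0.012,0],[0,0,0.014,0],[0,0,0.014,0]]]'

```text
t: 3.5
eef_pos: [0.5338, 0.2165, 0.2302]
ee_rot: [-3.14, -0.002, 0.019]
force: [-7.4, -1.0, 19.3]
width: 0.0001
```

```bash
cat >> h.py <<'E'
def plane(Q,tol=.002):
    for k in range(10):
        c=np.median(Q,0) if k==0 else Q.mean(0);_,s,vt=np.linalg.svd(Q-c,full_matrices=False);r=abs((Q-c)@vt[2]);Q=Q[r<max(tol,2*np.median(r))]
    n=vt[2]*np.sign(vt[2][2]);return c,n,len(Q)
E
python3 - <<'E'
from h import *
s,p,T=tool();print(s['t'],p,s['force'])
for n in('side','top','wrist'):
    im,d=cams.grab_frame(n);P=cloud(n,d);hsv=cv2.cvtColor(im,cv2.COLOR_RGB2HSV).astype(int)
    S=hsv[...,1]
    if n=='wrist':save('w3.png',im)
    r=finder.masks_of(n,'frame')
    if not r: print(n,'none');continue
    print(n,r[0]['score'],r[0]['mask'].sum())
    m=cv2.erode(r[0]['mask'].astype(np.uint8),np.ones((3,3)))>0
    Q=P[m&(d>0)&(S<60)];c,nn,k=plane(Q);print(len(Q),k,c,nn,'deg',np.degrees(np.arctan2(-nn[0],nn[2])))
E
```

```text
3.5 [0.53381932 0.21649365 0.23022948] [-7.40497836 -1.01811394 19.32468556]
side 0.9 594
313 176 [0.63328025 0.19364005 0.08461155] [-0.33980644 -0.01872318  0.94030901] deg 19.868711024907316
top 0.56 438
277 164 [0.65024133 0.2021078  0.09132259] [-0.35346428 -0.01207744  0.93537005] deg 20.70093203960899
wrist 0.56 27269
24655 20631 [0.5982493  0.21840044 0.07336669] [-0.34237862 -0.0182642   0.93938453] deg 20.025341977732573
```

View pics/w3.png

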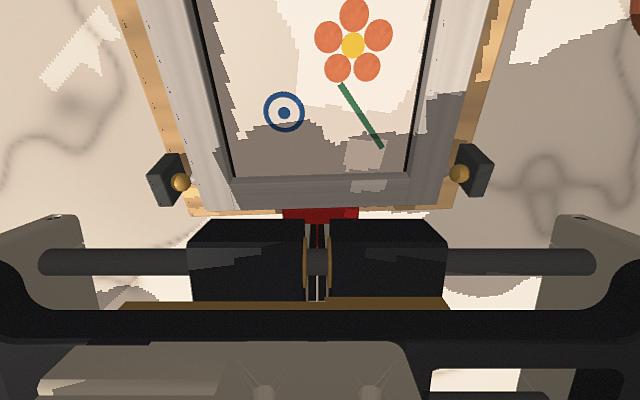

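play_rows --targets '[[[0,0,-0.015,0],[0,0,-0.04,0],[0,0,-0.08,0],[0,0,-0.12,0],[0,0,-0.12,0]]]'

```text
t: 4.42
eef_pos: [0.5344, 0.2165, 0.3519]
ee_rot: [-3.138, -0.006, 0.019]
force: [0.9, 1.1, -0.9]
width: 0.0002
```

```bash
cat > spot.py <<'E'
from h import *
K,t,Rm=cam('wrist')
im,d=cams.grab_frame('wrist');P=cloud('wrist',d);hsv=cv2.cvtColor(im,cv2.COLOR_RGB2HSV).astype(int)
H,S,V=hsv[...,0],hsv[...,1],hsv[...,2]
near=(abs(P[...,0]-.62)<.08)&(abs(P[...,1]-.22)<.08)&(d>0)
b=near&(H>100)&(H<125)&(S>110)
Q=P[b];c=np.median(Q,0);Q=Q[np.linalg.norm(Q-c,axis=1)<.02];v,u=np.where(b)
print('spot',len(Q),(Q.min(0)+Q.max(0))/2,Q.mean(0),'px',u.mean(),v.mean(),Q.max(0)-Q.min(0))
m=near&(np.linalg.norm(P-c,axis=-1)<.03)
print('tile',plane(P[m],.0015))
m=finder.masks_of('wrist','frame')
if m:
    mm=cv2.erode(m[0]['mask'].astype(np.uint8),np.ones((5,5)))>0;cc,nn,k=plane(P[mm&near&(S<60)]);print('frame',cc,nn,k,'off tile',(cc-Q.mean(0))@nn)
print('finder',[(r['xyz'],r['score']) for r in finder.find_in('wrist','spot')[:2]])
s,p,T=tool();print(s['t'],p,s['ee_rot'],s['force'])
np.savez('/tmp/w4.npz',im=im,d=d)
E
python3 spot.py; python3 - <<'E'
from h import *
s,p,T=tool()
print(T.T@(np.array([.594,-.1715,.40])-p))
E
```

```text
spot 138 [0.5640221  0.23131018 0.26396799] [0.55948101 0.2306105  0.26992608] px 286.38958333333335 242.72708333333333 [0.01282328 0.0395577  0.01568595]
tile (array([0.55880124, 0.23373205, 0.28061664]), array([0.99286779, 0.0491745 , 0.10860676]), 18279)
frame [0.62428379 0.21798025 0.08138488] [-0.33885936 -0.01658519  0.94069085] 10302 off tile -0.19910853926099414
finder [([0.6172, 0.22, 0.0751], 0.85), ([0.4289, 0.4131, 0.0664], 0.34)]
4.575 [0.53326186 0.21577027 0.34742439] [-3.14151732e+00  5.43725108e-04  1.78983975e-02] [ 0.05117809  0.10402264 -0.35293193]
[ 0.05376867  0.38829133 -0.05263411]
```

```bash
sed -i 's/&(d>0)$/\&(d>0)\&(P[...,2]<.12)/' spot.py; python3 spot.py; python3 - <<'E'
from h import *
s,p,T=tool()
print(T.T@(np.array([.594,-.1715,.40])-p),s['q'])
E
```

```text
spot 145 [0.60540396 0.23387556 0.06632192] [0.60547032 0.23377741 0.06617273] px 296.7266666666667 111.12 [0.01761037 0.0184523  0.00788654]
tile (array([0.60694559, 0.23407094, 0.06632088]), array([-0.33857927, -0.01712559,  0.94078201]), 3532)
frame [0.62645934 0.21878442 0.08355326] [-0.3405198  -0.01759971  0.94007261] 11231 off tile 0.009455646716810675
finder [([0.6161, 0.2214, 0.0679], 0.82)]
4.725 [0.53340241 0.21583335 0.34667301] [3.14050607e+00 1.51501164e-03 1.81052776e-02] [-0.51213493  0.11476691 -0.4161106 ]
[ 0.05349441  0.38842474 -0.05298607] [ 7.24265965e-01  2.41756079e-01 -2.92990632e-01 -1.81552505e-04
 -1.03790744e+00  8.64728840e-01]
```

play_rows --targets '[[[-0.005,0.05,-0.02,0],[-0.01,0.11,-0.04,-5],[-0.015,0.17,-0.053,-10],[-0.02,0.23,-0.053,-15],[-0.025,0.29,-0.053,-20]]]' --grip 0

```text
t: 5.35
eef_pos: [0.5134, -0.0762, 0.4004]
ee_rot: [-3.142, 0.0, 0.371]
force: [1.2, 0.0, -0.4]
width: 0.0446
```

```bash
python3 - <<'E'
from h import *
s,p,T=tool();print(s['t'],p,s['ee_rot'],s['width'])
yaw=np.radians(33);g=np.array([.594,-.1715,.40])-.08*np.array([np.cos(yaw),np.sin(yaw),0])
print(T.T@(g-p),'turn',-np.degrees(yaw-s['ee_rot'][2]))
E
```

```text
5.35 [ 0.51343004 -0.07617048  0.40038842] [-3.14154803e+00  4.30946274e-04  3.70543412e-01] 0.044629293040481494
[-0.03773713  0.13435365  0.00039869] turn -11.769426339958276
```

play_rows --targets '[[[-0.012,0.045,0,-5],[-0.025,0.09,0,-9],[-0.038,0.134,0,-12],[-0.038,0.134,0,-12],[-0.038,0.134,0,-12]]]'

```text
t: 5.98
eef_pos: [0.5264, -0.2132, 0.3998]
ee_rot: [-3.141, 0.001, 0.575]
force: [0.7, 1.5, 0.1]
width: 0.0865
```

```bash
python3 - <<'E'
from h import *
s,p,T=tool();print(s['t'],p,s['ee_rot'],s['width'],s['force'])
im,d=cams.grab_frame('wrist');save('w5.png',im);P=cloud('wrist',d);np.savez('/tmp/w5.npz',im=im,d=d,P=P)
g=(np.hypot(P[...,0]-.594,P[...,1]+.1715)<.06)&(d>0)
for lo,hi in((.15,.185),(.155,.163),(.062,.074),(.075,.09)):
    Q=P[g&(P[...,2]>lo)&(P[...,2]<hi)];
    if len(Q)>5: print(lo,len(Q),np.median(Q,0),cv2.minAreaRect(Q[:,:2].astype(np.float32)))
print(np.histogram(P[g][:,2],bins=np.arange(.06,.2,.005)))
E
```

```text
5.975 [ 0.52640767 -0.21319914  0.39982191] [-3.14050120e+00  1.13960347e-03  5.75363720e-01] 0.08645900822078255 [0.66724396 1.49914835 0.13376273]
0.15 1116 [ 0.59552756 -0.17081775  0.16107232] ((0.5954935550689697, -0.17100641131401062), (0.023830462247133255, 0.023671608418226242), 32.56572723388672)
0.155 619 [ 0.59535034 -0.17074562  0.16005088] ((0.5954935550689697, -0.17100641131401062), (0.023830462247133255, 0.023671608418226242), 32.56572723388672)
0.062 6733 [ 0.59680385 -0.16923383  0.07028717] ((0.5953535437583923, -0.1706944704055786), (0.0902865007519722, 0.09010376781225204), 17.999162673950195)
0.075 110 [ 0.58327202 -0.17543579  0.07619631] ((0.5846683979034424, -0.16941729187965393), (0.033875297755002975, 0.013614646159112453), 83.99898529052734)
(array([   0, 2321, 4416,  110,    0,    0,    0,    0,    0,    0,    0,
          0,    0,    0,    0,    0,    0,    0,    0,  300,  737,   79,
          0,    0,    0,    0,    0,    0]), array([0.06 , 0.065, 0.07 , 0.075, 0.08 , 0.085, 0.09 , 0.095, 0.1  ,
       0.105, 0.11 , 0.115, 0.12 , 0.125, 0.13 , 0.135, 0.14 , 0.145,
       0.15 , 0.155, 0.16 , 0.165, 0.17 , 0.175, 0.18 , 0.185, 0.19 ,
       0.195, 0.2  ]))
```

View pics/w5.png

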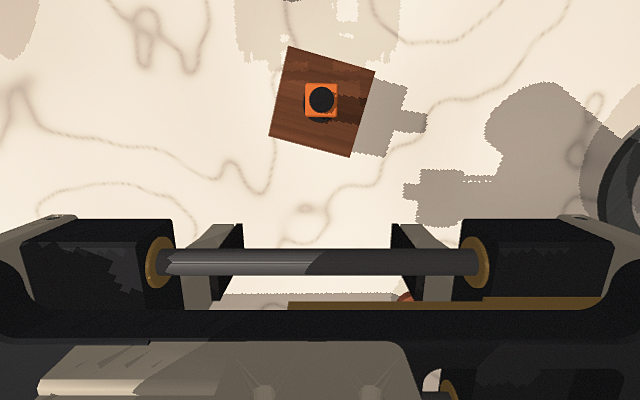

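play_rows --targets '[[[0.041,0.001,0,0.5],[0.081,0.002,0.02,0.5],[0.081,0.002,0.06,0.5],[0.081,0.002,0.1,0.5],[0.081,0.002,0.122,0.5]]]'

```text
t: 6.65
eef_pos: [0.595, -0.169, 0.2764]
ee_rot: [-3.14, 0.002, 0.57]
force: [-0.2, 0.5, 0.4]
width: 0.0877
```

play_rows --targets '[[[0,0,0,0],[0,0,0,0],[0,0,0,0],[0,0,0,0],[0,0,0,0]]]' --grip 255 --newtons 8

```text
t: 7.28
eef_pos: [0.5956, -0.1707, 0.2792]
ee_rot: [3.141, -0.001, 0.568]
force: [0.3, -0.8, 0.4]
width: 0.043
```

play_rows --targets '[[[0,0,0,0],[0,0,0,0],[0,0,0,0],[0,0,0,0],[0,0,0,0]]]'

```text
t: 7.9
eef_pos: [0.5956, -0.1707, 0.2788]
ee_rot: [3.141, -0.0, 0.568]
force: [-0.9, -1.1, 0.7]
width: 0.024
```

play_rows --targets '[[[0,0,-0.01,0],[0,0,-0.02,0],[0,0,-0.03,0],[0,0,-0.03,0],[0,0,-0.03,0]]]'

```text
t: 8.52
eef_pos: [0.5954, -0.1706, 0.3086]
ee_rot: [-3.141, -0.0, 0.568]
force: [-0.1, 0.6, -1.5]
width: 0.024
```

play_rows --targets '[[[-0.008,0,0,0],[-0.016,0,0,0],[-0.024,0,0,0],[-0.032,0,0,0],[-0.032,0,0,0]]]'

```text
t: 9.15
eef_pos: [0.5678, -0.1883, 0.3088]
ee_rot: [-3.141, 0.001, 0.567]
force: [1.3, 0.3, -0.9]
width: 0.0238
```

```bash
cat > tilt.py <<'E'
from h import *
s,p,T=tool();print(s['t'],p,s['ee_rot'],s['width'],s['force'])
gp=p+.159*T[:,2]
E=[]
for n in('side','top'):
    im,d=cams.grab_frame(n);P=cloud(n,d);hsv=cv2.cvtColor(im,cv2.COLOR_RGB2HSV).astype(int)
    H,S,V=hsv[...,0],hsv[...,1],hsv[...,2]
    L=(P-gp)@T
    m=(d>0)&(abs(L)<[.06,.03,.13]).all(-1)
    o=m&(H>3)&(H<22)&(S>140)&(V>60)
    k=m&(V<60)
    np.savez('/tmp/tilt_%s.npz'%n,im=im,P=P,L=L)
    v,u=np.where(m);save('t_%s.png'%n,cv2.resize(im[max(0,v.min()-10):v.max()+10,max(0,u.min()-10):u.max()+10],None,fx=6,fy=6,interpolation=cv2.INTER_CUBIC))
    Q=L[o]
    print(n,len(Q))
    if len(Q)>10:
        # in-plane (tool x vs z) line along handle
        b=np.digitize(Q[:,2],np.arange(-.05,.06,.01))
        for i in np.unique(b): print('  z%.3f'%(-.055+.01*i),(b==i).sum(),Q[b==i,0].min().round(4),Q[b==i,0].max().round(4),'y',Q[b==i,1].mean().round(4))
E
python3 tilt.py; python3 - <<'E'
import cv2,numpy as np
A=cv2.imread('pics/t_side.png');B=cv2.imread('pics/t_top.png');h=max(len(A),len(B));print(A.shape,B.shape)
f=lambda x:cv2.copyMakeBorder(x,0,h-len(x),0,0,0);C=np.hstack([f(A),f(B)]);s=min(1,800/C.shape[1],600/h);cv2.imwrite('pics/t1.png',cv2.resize(C,None,fx=s,fy=s))
E
```

```text
9.15 [ 0.56782044 -0.18832806  0.30875651] [-3.14134657e+00  6.16229831e-04  5.67335441e-01] 0.02379206730092982 [ 1.25756413  0.27731176 -0.87222096]
side 325
  z-0.055 27 -0.0394 0.0233 y 0.0088
  z-0.045 2 -0.0219 -0.0023 y -0.0022
  z-0.035 16 -0.0216 0.0045 y -0.0044
  z-0.025 10 -0.0217 -0.015 y 0.0002
  z-0.015 14 -0.0166 -0.0096 y 0.0018
  z-0.005 16 -0.0131 -0.0094 y 0.0013
  z0.005 10 -0.01 -0.0059 y 0.0013
  z0.015 16 -0.0117 -0.0033 y 0.0003
  z0.025 9 -0.0022 0.0002 y -0.0044
  z0.035 11 -0.0012 0.0041 y 0.0014
  z0.045 5 0.0024 0.0048 y -0.0014
  z0.055 189 -0.0152 0.0598 y -0.0006Traceback (most recent call last):
  File "tilt.py", line 13, in <module>
    v,u=np.where(m);save('t_%s.png'%n,cv2.resize(im[max(0,v.min()-10):v.max()+10,max(0,u.min()-10):u.max()+10],None,fx=6,fy=6,interpolation=cv2.INTER_CUBIC))
                                                          ~~~~~^^
    return umr_minimum(a, axis, None, out, keepdims, initial, where)
ValueError: zero-size array to reduction operation minimum which has no identity
[ WARN:0@0.008] global loadsave.cpp:275 findDecoder imread_('pics/t_top.png'): can't open/read file: check file path/integrity
Traceback (most recent call last):
TypeError: object of type 'NoneType' has no len()
```

play_rows --targets '[[[0,0,0,0],[-0.005,0,-0.015,0],[-0.01,0,-0.03,0],[-0.02,0,-0.06,0],[-0.025,0,-0.1,0]]]' --newtons 25

```text
t: 9.88
eef_pos: [0.5465, -0.2016, 0.4101]
ee_rot: [-3.141, 0.001, 0.568]
force: [0.7, -0.0, -1.8]
width: 0.0239
```

play_rows --targets '[[[0,0,-0.02,5],[0,0,-0.02,15],[0,0,-0.02,22],[0,0,-0.02,30],[0,0,-0.02,30]]]'

```text
t: 10.5
eef_pos: [0.5471, -0.2015, 0.4299]
ee_rot: [3.141, -0.001, 0.045]
force: [0.7, 0.1, -2.4]
width: 0.0241
```

```bash
sed -i "s/for n in('side','top')/for n in('side',)/" tilt.py; python3 tilt.py; python3 - <<'E'
import cv2
A=cv2.imread('pics/t_side.png');print(A.shape);s=min(1,700/A.shape[1],600/A.shape[0]);cv2.imwrite('pics/t1.png',cv2.resize(A,None,fx=s,fy=s))
E
```

```text
10.5 [ 0.54709552 -0.20146174  0.42990253] [ 3.14139178e+00 -1.19873824e-03  4.52097311e-02] 0.024074417025014245 [ 0.74738857  0.07204658 -2.4215369 ]
side 18
  z-0.055 11 -0.0333 0.0187 y -0.0006
  z-0.005 4 -0.0121 -0.0095 y 0.0097
  z0.005 1 -0.01 -0.01 y 0.0104
  z0.035 2 0.0032 0.0046 y 0.0112
(498, 336, 3)
```

View pics/t1.png

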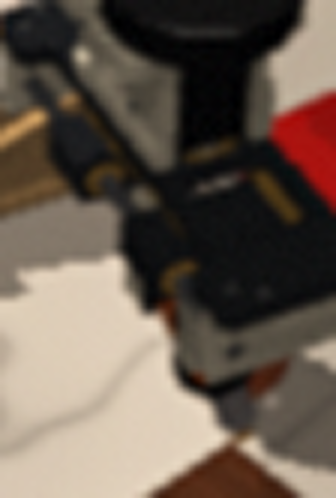

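```bash
cat > nose.py <<'E'
from h import *
from scipy.optimize import least_squares
s,p,T=tool();gp=p+.159*T[:,2];print(s['t'],p.round(4),np.round(s['ee_rot'],4),s['width'],np.round(s['force'],2))
im,d=cams.grab_frame('wrist');P=cloud('wrist',d);L=(P-gp)@T
m=(d>0)&(abs(L[...,0]-.02)<.06)&(abs(L[...,1])<.025)&(L[...,2]>.025)&(L[...,2]<.115)
Q=L[m];print(len(Q))
b=np.digitize(Q[:,2],np.arange(.025,.12,.01))
for i in np.unique(b): print('  z%.3f'%(.02+.01*i),(b==i).sum(),'x',Q[b==i,0].min().round(4),Q[b==i,0].max().round(4),'y',Q[b==i,1].min().round(4),Q[b==i,1].max().round(4))
# fit axis: pivots through x0,y0 at z=0, slopes a,b ; surface radius 9 on nose
N=Q[(Q[:,2]>.055)&(Q[:,2]<.078)]
def axis(v): n=np.array([v[2],v[3],1]);return np.array([v[0],v[1],0]),n/np.linalg.norm(n)
def res(v):
    o,n=axis(v);D=N-o;return np.linalg.norm(D-np.outer(D@n,n),axis=1)-.009
if len(N)>20:
    r=least_squares(res,[0,0,.36,0],loss='soft_l1',f_scale=.001);v=r.x;o,n=axis(v)
    print('axis',v.round(4),'tilt x deg',np.degrees(np.arctan(v[2])),'y',np.degrees(np.arctan(v[3])),'rms',np.std(r.fun),len(N))
K,t,Rm=cam('wrist')
save('nose.png',im);np.savez('/tmp/nose.npz',L=L,im=im,d=d)
E
python3 nose.py
```

```text
10.55 [ 0.5471 -0.2014  0.4297] [ 3.1415e+00 -1.0000e-03  4.7200e-02] 0.023919092485988704 [ 0.58  0.31 -1.72]
1529
  z0.030 364 x 0.0222 0.0275 y -0.0123 0.0115
  z0.040 829 x 0.0087 0.0351 y -0.0178 0.0172
  z0.050 6 x 0.0077 0.0093 y -0.0148 0.0156
  z0.060 53 x 0.0301 0.033 y -0.0064 0.005
  z0.070 147 x 0.0278 0.0365 y -0.009 0.0083
  z0.080 116 x 0.0286 0.0389 y -0.0093 0.0085
  z0.090 3 x 0.0373 0.0381 y -0.0016 0.0008
  z0.100 11 x 0.0368 0.0385 y -0.0033 0.0025
axis [ 0.0024  0.      0.3275 -0.006 ] tilt x deg 18.136148108345242 y -0.34563192346428456 rms 0.0002824535976324529 241
```

View pics/nose.png

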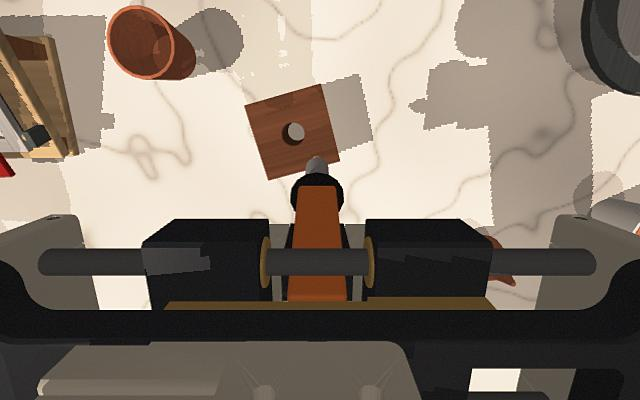

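play_rows --targets '[[[0.004,-0.06,0,0],[0.008,-0.12,0,0],[0.012,-0.18,0,0],[0.016,-0.24,0,0],[0.02,-0.3,0,0]]]'

```text
t: 11.22
eef_pos: [0.5538, 0.1011, 0.4293]
ee_rot: [-3.141, -0.001, 0.047]
force: [1.3, 0.1, -1.4]
width: 0.0243
```

play_rows --targets '[[[0.004,-0.05,0,0],[0.007,-0.1,0,0],[0.009,-0.131,0.03,0],[0.009,-0.131,0.06,0],[0.009,-0.131,0.06,0]]]'

```text
t: 11.85
eef_pos: [0.5566, 0.2305, 0.3665]
ee_rot: [3.139, 0.004, 0.047]
force: [-0.5, 0.2, -0.7]
width: 0.024
```

```bash
python3 nose.py; cat > goto.py <<'E'
from h import *
s,p,T=tool();sp=np.array([.6054,.2339,.0663]);n=np.array([-.339,-.017,.941]);n/=np.linalg.norm(n)
tip=p+T@np.array([.0354,-.0003,.2597])
D=tip-sp;print('tip',tip.round(4),'height along n',D@n,'lateral',(D-(D@n)*n).round(4),'force.n',np.array(s['force'])@n)
print('shift to contact-0:',(T.T@(-D)).round(4),'axis step per mm',(T.T@-n).round(3))
im,d=cams.grab_frame('wrist');P=cloud('wrist',d);h=cv2.cvtColor(im,cv2.COLOR_RGB2HSV).astype(int)
b=(abs(P[...,0]-.61)<.05)&(abs(P[...,1]-.23)<.04)&(P[...,2]<.09)&(h[...,0]>100)&(h[...,0]<125)&(h[...,1]>110)
Q=P[b];print('spot now',len(Q),Q.mean(0),(Q.min(0)+Q.max(0))/2)
save('g%.2f.png'%s['t'],im[20:320,120:520])
E
python3 goto.py; ls pics
```

```text
11.85 [0.5566 0.2305 0.3665] [3.1388 0.0043 0.0468] 0.024025553714582534 [-0.46  0.24 -0.73]
1440
  z0.030 408 x 0.024 0.035 y -0.0123 0.0115
  z0.040 701 x 0.009 0.036 y -0.018 0.017
  z0.060 83 x 0.0308 0.0355 y -0.0074 0.0071
  z0.070 153 x 0.0289 0.0389 y -0.0093 0.0081
  z0.080 83 x 0.0303 0.0405 y -0.0095 0.0085
  z0.090 11 x 0.0384 0.0395 y -0.0034 0.0023
  z0.100 1 x 0.0391 0.0391 y 0.0015 0.0015
axis [ 0.0045 -0.0004  0.3275 -0.0019] tilt x deg 18.13380598992366 y -0.10997795595601828 rms 0.0002824169642366854 276
tip [0.5924 0.232  0.1087] height along n 0.04438257047901418 lateral [ 0.002  -0.0011  0.0007] force.n -1.0906312702743
shift to contact-0: [ 0.0132 -0.0014  0.0424] axis step per mm [ 0.341 -0.003  0.94 ]
spot now 110 [0.60706271 0.23509853 0.06840624] [0.61253696 0.24537627 0.07277142]
both0.png
e.png
g11.90.png
nose.png
side0.png
side_e.png
t1.png
t_side.png
top0.png
top_e.png
w1.png
w2.png
w3.png
w5.png
```

play_rows --targets '[[[0.003,-0.001,0.01,0],[0.006,-0.0014,0.02,0],[0.009,-0.0014,0.031,0],[0.009,-0.0014,0.031,0],[0.009,-0.0014,0.031,0]]]'

```text
t: 12.58
eef_pos: [0.5664, 0.2323, 0.3377]
ee_rot: [3.141, 0.0, 0.044]
force: [0.7, 0.2, -1.1]
width: 0.0239
```

```bash
python3 nose.py; python3 goto.py; cd pics; cp $(ls -t g*.png|head -1) gv.png
```

```text
12.575 [0.5664 0.2323 0.3377] [3.1413e+00 1.0000e-04 4.4400e-02] 0.023871338231120098 [ 0.66  0.22 -1.11]
4927
  z0.030 369 x 0.0226 0.0277 y -0.0123 0.0115
  z0.040 810 x 0.0079 0.035 y -0.0179 0.0171
  z0.050 5 x 0.0075 0.0238 y -0.0172 0.0164
  z0.060 60 x 0.0299 0.0336 y -0.0065 0.0064
  z0.070 148 x 0.0279 0.0365 y -0.0091 0.0082
  z0.080 110 x 0.0285 0.0389 y -0.0094 0.0085
  z0.090 5 x 0.0373 0.0374 y -0.0025 0.0015
  z0.100 1663 x 0.0369 0.08 y -0.0249 0.025
  z0.110 1757 x 0.0024 0.063 y -0.025 0.0249
axis [ 0.0036  0.      0.3135 -0.0067] tilt x deg 17.404627894990373 y -0.386474406063485 rms 0.00026899987973083323 256
tip [0.6019 0.2343 0.0782] height along n 0.012408547407370017 lateral [0.0007 0.0006 0.0003] force.n -1.2488218432689293
shift to contact-0: [0.0035 0.0005 0.0119] axis step per mm [ 0.339 -0.002  0.941]
spot now 106 [0.60762216 0.23440076 0.0676993 ] [0.60689256 0.23378755 0.06754297]
```

View pics/gv.png

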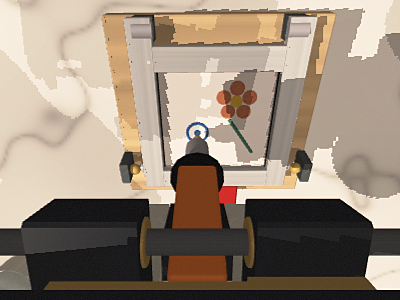

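play_rows --targets '[[[0.001,0,0.004,0],[0.002,0.0005,0.008,0],[0.0032,0.0005,0.011,0],[0.0042,0.0005,0.0138,0],[0.0042,0.0005,0.0138,0]]]'

```text
t: 13.3
eef_pos: [0.5705, 0.232, 0.3237]
ee_rot: [3.141, 0.0, 0.044]
force: [-0.6, 0.9, 0.6]
width: 0.0243
```

```bash
cat > chk.py <<'E'
from h import *
n=np.array([-.339,-.017,.941]);F=[]
for k in range(4):
    s,p,T=tool();tip=p+T@np.array([.0354,-.0003,.2597]);D=tip-np.array([.6054,.2339,.0663]);F.append([*s['force'],np.array(s['force'])@n,D@n*1000]);cams.grab_frame('side')
F=np.array(F);print(F.round(2),F.mean(0).round(2),'lat',(D-D@n*n).round(4))
E
python3 chk.py
```

```text
[[-0.62  0.95  0.55  0.71 -2.33]
 [-0.12  0.09 -0.48 -0.41 -2.22]
 [-1.46  0.43  0.23  0.71 -2.09]
 [-0.95 -0.02  0.17  0.49 -2.04]] [-0.79  0.36  0.12  0.37 -2.17] lat [-0.0004 -0.0001 -0.0001]
```

play_rows --targets '[[[0.0004,0,0.0012,0],[0.0009,0,0.0025,0],[0.0009,0,0.0025,0],[0.0009,0,0.0025,0],[0.0009,0,0.0025,0]]]'

```text
t: 14.12
eef_pos: [0.5714, 0.2321, 0.3214]
ee_rot: [3.142, 0.0, 0.044]
force: [-1.5, -0.9, 0.6]
width: 0.0239
```

```bash
python3 chk.py; python3 nose.py; python3 - <<'E'
from h import *
z=np.load('/tmp/nose.npz');im=z['im'];save('final.png',cv2.resize(im[60:260,220:420],None,fx=3,fy=3,interpolation=cv2.INTER_CUBIC))
L=z['L'];h=cv2.cvtColor(im,cv2.COLOR_RGB2HSV).astype(int)
# nose front extent: furthest nose points along axis
n=np.array([.32,0,1]);n/=np.linalg.norm(n)
m=(abs(L[...,1])<.004)&(abs(L[...,0]-.034)<.02)&(L[...,2]>.05)&(L[...,2]<.12)
v,u=np.where(m)
for a in sorted(set(v)):
    q=L[a,u[v==a]].mean(0);print(a,q.round(4),im[a,u[v==a]].mean(0).round(0),'ax',round(q@n,4))
E
```

```text
[[-1.46 -0.92  0.57  1.05 -4.8 ]
 [-2.79 -0.24  1.18  2.06 -4.81]
 [-2.22  0.52  0.24  0.97 -4.8 ]
 [-2.09 -0.17 -0.08  0.64 -4.81]] [-2.14 -0.2   0.48  1.18 -4.8 ] lat [-0.0003 -0.     -0.0001]
14.325 [0.5714 0.2321 0.3213] [3.1415e+00 1.0000e-04 4.4400e-02] 0.023598491285335893 [-1.83 -0.06  0.69]
6346
  z0.030 366 x 0.0226 0.0272 y -0.0122 0.0116
  z0.040 814 x 0.0079 0.0348 y -0.0178 0.0172
  z0.050 8 x 0.0081 0.0238 y -0.0171 0.0165
  z0.060 57 x 0.0299 0.0331 y -0.0057 0.0065
  z0.070 140 x 0.0277 0.0364 y -0.009 0.0083
  z0.080 1604 x 0.0286 0.08 y -0.025 0.025
  z0.090 2185 x 0.0323 0.0694 y -0.025 0.025
  z0.100 1087 x -0.0218 0.0412 y -0.025 0.025
  z0.110 85 x -0.0286 0.0139 y -0.0249 0.025
axis [ 3.200e-03 -3.000e-04  3.169e-01 -9.000e-04] tilt x deg 17.58544916832196 y -0.05405256333305703 rms 0.0002751186631660227 245
137 [0.0536 0.     0.089 ] [232. 215. 196.] ax 0.1011
138 [0.0528 0.     0.0893] [233. 215. 195.] ax 0.1012
139 [0.052  0.     0.0898] [233. 216. 196.] ax 0.1013
140 [0.0512 0.     0.0903] [233. 216. 196.] ax 0.1016
141 [0.0504 0.     0.0904] [233. 216. 19
[... 967 characters left out ...]
7 0.     0.0803] [88. 81. 78.] ax 0.088
160 [0.0372 0.     0.0786] [92. 84. 81.] ax 0.0862
161 [0.0367 0.     0.0769] [93. 84. 82.] ax 0.0844
162 [ 0.0362 -0.0004  0.0754] [93. 86. 82.] ax 0.0828
163 [0.0356 0.     0.0741] [93. 85. 81.] ax 0.0815
164 [0.0352 0.     0.0722] [91. 84. 80.] ax 0.0795
165 [0.0347 0.     0.0708] [90. 83. 80.] ax 0.078
166 [0.0343 0.     0.069 ] [90. 82. 79.] ax 0.0762
167 [0.0337 0.     0.0679] [87. 80. 78.] ax 0.075
168 [0.0333 0.     0.0663] [86. 79. 76.] ax 0.0733
169 [0.0328 0.     0.0648] [83. 76. 73.] ax 0.0717
170 [0.0324 0.     0.0632] [85. 77. 75.] ax 0.07
171 [0.0319 0.     0.0622] [86. 79. 77.] ax 0.069
172 [0.0314 0.     0.0608] [78. 71. 68.] ax 0.0674
```

View pics/final.png

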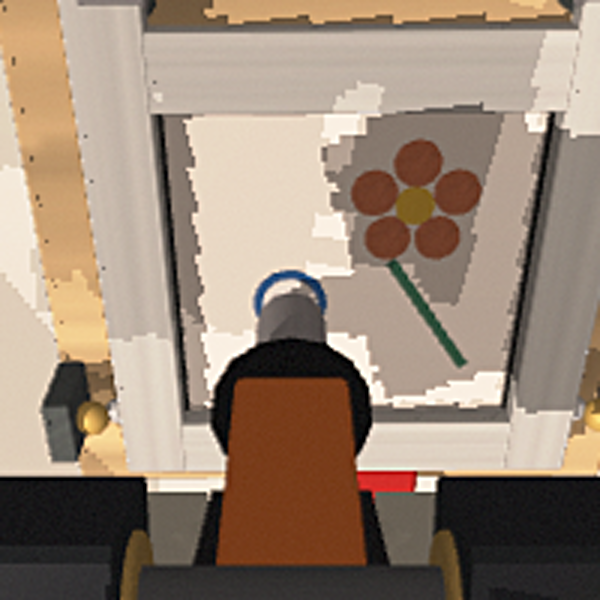

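```bash
python3 -c "
from station import job_done,arm
print(job_done());s=arm.get_state();print(s['t'],s['eef_pos'],s['force'],s['width'])"
```

```text
the job is handed in; nothing more can be done
None
the job is handed in; nothing more can be done
```

The clamp frame is shut, and I handed the job in at about 14.5 s (limit 51 s) with the gauge held on the blue spot. No verdict was reported.

- **Frame:** I pressed the tab with closed fingers. The frame then measured 20° and about 9.5 mm proud of the tile, and it stayed there after I let go.
- **Tilting the gauge:** The moves can't tilt the tool. So I lifted the gauge 30 mm, leaned it against the hole's rim with a light 8 N grip so it turned between the pads, then gripped at 25 N and lifted it clear.

| Last check | Measured | Allowed |
|---|---|---|
| Tip from spot centre | about 1 mm | under 6 mm |
| Tilt off square | about 2° (0.04 rad) | under 0.13 rad |
| Spring tip pushed in | about 4.5–5 mm | 2–8 mm |
| Press along the tile normal | about 2.4 N above the unloaded reading | 0.7–6 N |

**Disagreed:**
- The sideways (x) force at the wrist was about 2 N more than the spring push explains. I put this down to tip friction plus sensor noise. I did not check for contact between the gauge and the frame directly, but the last picture shows clear space around it.
- Single tilt readings varied between 17.4° and 18.1°.

I kept clear of the jar, bulb and pot, but did not measure their positions again at the end.

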